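# Tighten the rack's nut and snap its cover cap on

## Robot

A 7-joint arm with a two-finger parallel gripper is mounted at the origin on the work surface. World frame = base frame: x ahead of the robot, y to its left, z up, the work surface at z = 0. Lengths are in m, angles in rad, forces in N, time in s.
With the tool pointing down it reaches from about 0.375 to 0.925 m from the base axis. Payload 3.1 kg.
Tool frame: the origin (TCP) lies midway between the tips of the shut fingers; the grasp point (between the pads) lies 19 mm behind it; x points along the fingers, z is the direction in which the jaws open and shut, and the axes are right-handed (so a half turn about x gives the same grasp; the last joint's range is limited). The gripper opens to 85 mm and grips with 20 to 120 N. Pads are 22 mm wide; open, the fingers measure 114 mm over their backs; the gripper's body (76 mm by 85 mm) begins 54 mm behind the grasp point. The pads swing forward as they close: fully open they stand 13 mm farther back than shut.
Start: joints at [-1.296, 0.383, 0.044, 1.598, -0.018, 1.161, -0.05], TCP at [0.237, 0.605, 0.231] pointing down, gripper open.
Joint ranges: [-2.61, 2.61], [-0.41, 2.15], [-1.48, 1.57], [0, 2.5], [-1.57, 4.71], [0.05, 1.97], [-2.85, 2.85]. Speed limits (rad/s): [2.79, 2.79, 3.14, 3.14, 3.14, 3.14, 3.14].

## Interface

Orientations are given as a 3x3 rotation matrix whose columns are the frame's x, y, z axes.
In Python, from bench import state, snapshot, job_done gives the robot as it stands. The module is installed in compiled form; this text tells all that it offers.
- The arm moves only by the tool jog_arm, never from a script. Its argument "steps" is a list that holds one entry, the list of rows, each a list of 7 numbers: the shift along the tool's x, y, z in cm, then the turn, a rotation vector about the tool's x, y, z in rad, then the opening, from 0 (shut) to 1 (fully open). A call has 1 to 20 rows; each row shifts and turns the commanded pose from where the row before left it, along the tool's axes as they then stand; what a row does not reach is not made up. A row lasts 1/12 s, in which the tool goes at most 41.7 mm and 7.16 degrees, less where a joint would pass 70% of its speed; a pose out of reach is approached as far as the arm can. A call is refused whole if a number of a shift passes 4.17 or a number of a turn 0.125, either way. A call with a gripper value outside its range is refused whole. The fingers move at their own pace and stop on an object; "force" is the grip in N (left out, the last holds). Time passes only in rows, so rows that do not move let the fingers close. It gives the time, the measured TCP pose, the force and the opening at its end, in the units of the state.
- state(): the state, without advancing time (a new reading comes with each control period).
- snapshot(name): name is "side" or "top"; returns a dict with "color" (384x512x3 uint8, red, green, blue), "fx", "fy", "cx", "cy" (pixels), "dist_coeffs" ([k1, k2, p1, p2, k3] as OpenCV has them; the pictures are not rectified), "R" (3x3) and "t" (3): a world point X has camera coordinates R X + t. Camera axes: x right, y down, z forward; pixel columns grow to the right and rows downward; lengths in m; the calibration is good to about 2 mm. A picture is of the moment at which its call begins. There is no depth.
- job_done(): hands the job in, once; it reports no verdict.
The state is a dict: "t": time; "joints": joint angles; "joint_vel": joint speeds; "joint_torque": joint torques, N m; "tool_pos": TCP position; "eef_rot": TCP orientation; "force": force on the tool from outside, world axes, zero at the start; "torque": the same for the moment, N m; "finger_gap": finger opening in m.
Only numpy, scipy, OpenCV 4.12 (cv2) and the standard library are available. Lean on these libraries where they do the work, as an engineer would, in place of code of your own. Each camera call takes 0.05 s, during which the arm holds its last target.

## Task

The white tool rack on the counter needs fastening: turn the blue hex nut on its steel stud clockwise by hand until it is fully tight. Then pick up the red cover cap, push it straight down over the stud until it clicks, and keep pressing after the click so that the cap squeezes the springy black washer down; finish still holding the cap pressed down, without letting go. Leave the brush head, crevice tool and wand where they are.

Things in the scene. Friction and masses are not known exactly. Their poses are not given: they have to be found in the camera images.
- rack: White plastic rack fixed to the counter: a plate 100 x 300 mm, 12 mm thick. Origin on the axis of the steel stud, at counter level; z up. The plate reaches 50 mm either way along x, 50 mm along +y and 250 mm along -y, where two white pegs 32 mm wide stand 57 mm above the counter, 125 and 205 mm from the stud.
- stud_tip (a point): Blunt tip of the steel stud, 62 mm above the counter. The stud is 18 mm in diameter, with a cone over its top 6 mm. Four brass spring balls centred 48 mm above the counter stick out of it to a radius of 13.5 mm; they give way as the cap's lip is pushed past (5 to 10 N), then spring out behind it and draw it down: the click.
- tight_mark (a point): Middle of a short black line on the plate, 34 mm from the stud axis along the rack's +x, 12 mm above the counter: the nut's yellow line points to it when the nut is fully tight.
- nut (a joint): Turn of the captive blue hex nut around the stud, rad; grows clockwise seen from above; 1.40 is fully tight against a hard stop. It starts between 0.1 and 0.6. It turns in place (does not rise or sink) with about 0.08 N m of friction and stays where it is left.
- nut_center (a point): Centre of the blue hex nut, on the stud's axis, 23 mm above the counter; it turns with the nut. The nut is 40 mm across flats and 22 mm tall (12 to 34 mm above the counter). Its x axis is square to one pair of flats and points to the yellow line; the other two pairs lie 60 degrees either way. z up.
- washer (a joint): How far the black springy washer (31 mm in diameter, on top of the nut around the stud) is squeezed down, m: 0 when free, its top then 40 mm above the counter; 0.0045 at its stop. It pushes back with about 0.7 N at first and 1 N more for each mm.
- cap: Red snap cap standing mouth down on the counter, about 30 g: a cup 34 mm in diameter, 34 mm tall, closed on top. Origin at the centre of its mouth, z to the closed top. A lip in the mouth, 4 mm high, has a 22 mm bore; above it 29 mm. On the stud its mouth meets the balls about 53 mm above the counter, yields at 48, clicks by 42, meets the washer at 40 and is at 35.5 with the washer fully squeezed.
- brush_head: Bystander: round dusting brush head, grey bristles below, black neck, 56 mm in diameter and 75 mm tall, standing on the counter. Origin at the centre of its underside. The cap and the brush head may stand in either of two places.
- crevice_tool: Bystander: black crevice tool 220 mm long, 33 mm wide, 34 mm high, lying along its x axis on the counter. Origin on the counter below its middle.
- wand: Bystander: aluminium extension wand 460 mm long, 38 mm thick, lying along its y axis on the counter beyond the rack. Origin on the counter below its middle.
There are look-alikes about, which are no part of the job. Of the things like the cap, leave any that is green or turquoise; of the rest the larger one is meant.

How it is judged:
By the outcome, as a careful person would: the job done as asked, in the order asked, and still so for the second after the job is handed in, while the arm keeps its last pose, push and grip.
It also fails if it takes over 51 s, if anything falls off the work surface, if the arm or the gripper's body presses on something with over 40 N, if the wrist force passes 120 N, or if a joint passes its speed limit or range.

## Working session

There is one attempt and no reset: what is moved stays moved. The work goes in short steps, Python scripts to look and compute and a tool call to move; the robot and the scene stay as the last step left them, time stands still between calls to the robot, and variables do not carry over. Pictures are saved under pics/ and viewed, and the job is handed in when it is done.

Besides the shell and the picture viewer there is one more tool, called after "Request:" as name(argument=value, ...), one argument or row to a line, values as JSON. jog_arm: Moves the arm, as the interface text tells. Its arguments: {"type":"object","properties":{"steps":{"type":"array","items":{"type":"array","items":{"type":"array","items":{"type":"number"}}}},"force":{"type":"number"}},"required":["steps"]}

```bash
mkdir -p pics
cat > h.py <<'E'
import numpy as np, cv2
from bench import state, snapshot, job_done
def snap(n,f):
    s=snapshot(n); cv2.imwrite('pics/'+f,s['color'][:,:,::-1]); return s
def K(s): return np.array([[s['fx'],0,s['cx']],[0,s['fy'],s['cy']],[0,0,1.]])
def ray(s,px):
    u=cv2.undistortPoints(np.array([[px]],float),K(s),np.array(s['dist_coeffs'],float))[0,0]
    R=np.array(s['R']);t=np.array(s['t'])
    return -R.T@t, R.T@np.array([u[0],u[1],1.])
def at_z(s,px,z):
    o,d=ray(s,px); return o+d*(z-o[2])/d[2]
def proj(s,X):
    p,_=cv2.projectPoints(np.array(X,float).reshape(-1,1,3),cv2.Rodrigues(np.array(s['R']))[0],np.array(s['t'],float),K(s),np.array(s['dist_coeffs'],float)); return p[:,0]
E
python3 - <<'E'
from h import *
import pickle
for n in('side','top'):
    s=snap(n,n+'0.png'); pickle.dump(s,open(n+'0.pkl','wb')); o,_=ray(s,(256,192)); print(n,o.round(3),s['fx'],np.round(s['R'],2).tolist())
st=state(); print({k:np.round(v,3).tolist() for k,v in st.items()})
E
```

```text
side [ 0.196 -0.248  0.584] 377.08214348863237 [[0.7, -0.72, -0.01], [-0.47, -0.45, -0.76], [0.54, 0.54, -0.65]]
top [0.403 0.151 0.97 ] 439.74008101583286 [[-0.01, -1.0, -0.0], [-0.97, 0.01, -0.24], [0.24, 0.0, -0.97]]
{'t': 0.1, 'joints': [-1.296, 0.384, 0.044, 1.599, -0.018, 1.161, -0.05], 'joint_vel': [-0.001, -0.002, -0.002, -0.003, 0.002, -0.001, 0.001], 'joint_torque': [0.003, -43.473, 1.029, -25.046, 0.011, 0.005, -0.0], 'tool_pos': [0.236, 0.605, 0.23], 'eef_rot': [[-0.001, -0.931, 0.364], [-0.002, 0.364, 0.931], [-1.0, -0.0, -0.002]], 'force': [-0.169, 0.172, -0.151], 'torque': [0.037, 0.007, -0.018], 'finger_gap': 0.085}
```

```bash
ls pics
```

```text
side0.png
top0.png
```

View pics/top0.png

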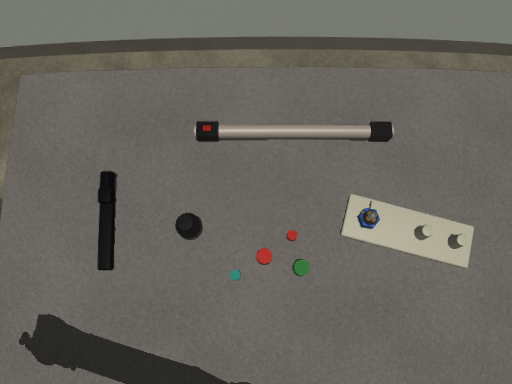

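View pics/side0.png

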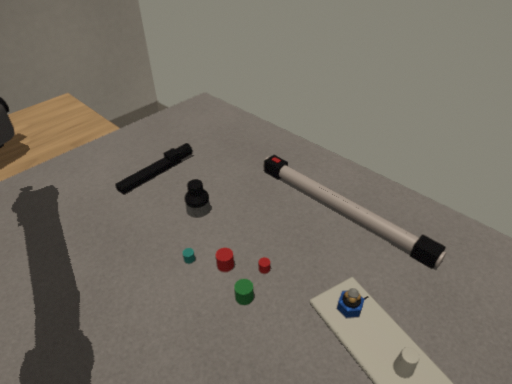

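The top view shows four cap-like things: large red (264,256), small red (292,235), green (301,267) and turquoise (235,275). The large red one is the target: it isn't green or turquoise, and it's the larger of the two reds. The rack stud and nut are near (370,218). I'll confirm both in enlarged crops.

Run:
```python
from h import *
t=cv2.imread('pics/top0.png'); s=cv2.imread('pics/side0.png')
f=lambda im,x,y,w,h,k:cv2.resize(im[y:y+h,x:x+w],None,fx=k,fy=k,interpolation=cv2.INTER_CUBIC)
a=f(t,220,220,100,72,4); b=f(t,338,190,66,50,6)[:300,:396]; c=f(s,170,235,114,75,3.5);d=f(s,318,275,66,48,6)
out=np.zeros((600,800,3),np.uint8)
for im,y,x in((a,0,0),(b,0,402),(c,302,0),(d,305,402)):
    out[y:y+im.shape[0],x:x+im.shape[1]]=im[:600-y,:800-x]
cv2.imwrite('pics/crop0.png',out)
```

```text
(no output)
```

View pics/crop0.png

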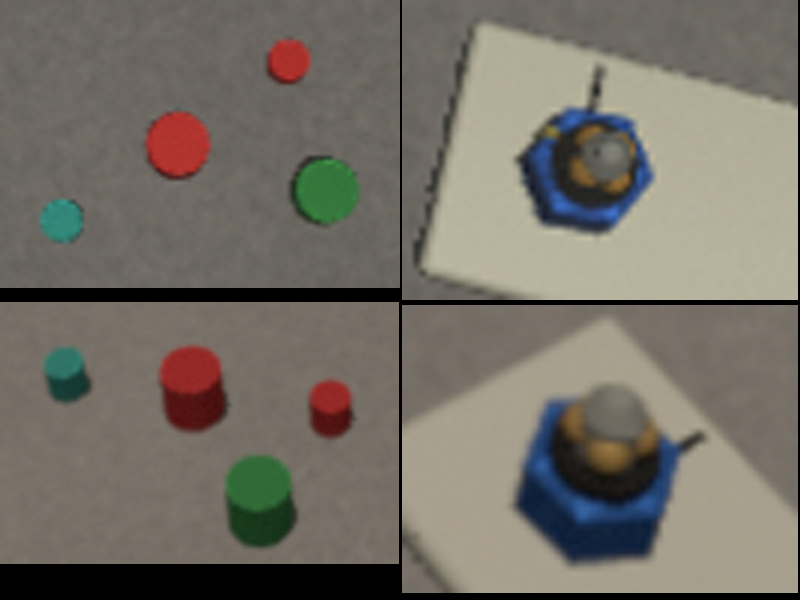

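Run:
```python
from h import *
import pickle
from scipy.optimize import minimize
T=pickle.load(open('top0.pkl','rb'));S=pickle.load(open('side0.pkl','rb'))
def rackmask(s,box):
    c=s['color'].astype(int); m=((c.min(2)>120)&(c[:,:,0]-c[:,:,2]>10)).astype(np.uint8)
    z=np.zeros_like(m);x0,y0,x1,y1=box;z[y0:y1,x0:x1]=m[y0:y1,x0:x1];return z
def poly_pts(p):
    c,sn=np.cos(p[2]),np.sin(p[2]);return lambda L:np.array([[p[0]+c*a-sn*b,p[1]+sn*a+c*b,z] for a,b,z in L])
mt=rackmask(T,(330,185,490,275))
cnt=max(cv2.findContours(mt,cv2.RETR_EXTERNAL,cv2.CHAIN_APPROX_NONE)[0],key=cv2.contourArea)
print(cv2.contourArea(cnt),cv2.minAreaRect(cnt))
pts=cnt[:,0].astype(float)
W=np.array([at_z(T,q,0.012)[:2] for q in pts])
r=cv2.minAreaRect((W*1000).astype(np.float32));print(r)
# fit: distance of contour pts to rectangle boundary in world at z=.012
def cost(p):
    c,sn=np.cos(p[2]),np.sin(p[2]); d=W-p[:2]
    a=c*d[:,0]+sn*d[:,1]; b=-sn*d[:,0]+c*d[:,1]+.1
    e=np.maximum(abs(a)-.05,abs(b)-.15); return np.minimum(abs(e),.004).sum()
best=min((minimize(cost,[W[:,0].mean()+dx,W[:,1].mean()+dy,y],method='Nelder-Mead',options=dict(maxiter=3000,xatol=1e-6,fatol=1e-7)) for dx in(-.02,0.02,) for dy in(.08,.1,.12) for y in(-.1,-.2,-.3,.1,.2)),key=lambda o:o.fun)
p=best.x;print('rack',p.round(4),np.degrees(p[2]),best.fun/len(W))
for n,s in(('top',T),('side',S)):
    print(n,'tip',proj(s,poly_pts(p)([(0,0,.062),(.034,0,.012),(0,-.125,.057)])).round(1).tolist())
# cap: red blobs
for n,s in(('top',T),('side',S)):
    h=cv2.cvtColor(s['color'],cv2.COLOR_RGB2HSV); m=(((h[:,:,0]<8)|(h[:,:,0]>172))&(h[:,:,1]>150)&(h[:,:,2]>60)).astype(np.uint8)
    k,l,st,ce=cv2.connectedComponentsWithStats(m)
    for i in range(1,k):
        if st[i,4]>20: print(n,st[i].tolist(),ce[i].round(1))
```

```text
5300.0 ((408.54656982421875, 230.32363891601562), (131.25279235839844, 42.70504379272461), 14.796762466430664)
((535.0933227539062, -199.4144744873047), (296.4538269042969, 97.77587127685547), 74.28890228271484)
rack [ 0.5634 -0.1065 -0.2736] -15.67377178333816 0.002239852699524275
top tip [[373.9, 214.4], [370.9, 204.0], [428.8, 229.5]]
side tip [[354.3, 291.0], [364.5, 299.3], [411.2, 355.2]]
top [203, 125, 9, 6, 49] [206.6 127.5]
top [287, 230, 10, 11, 87] [291.6 234.8]
top [257, 248, 15, 16, 196] [263.9 255.6]
side [272, 157, 9, 6, 37] [275.7 159.4]
side [216, 248, 18, 23, 340] [224.6 259.1]
side [259, 258, 11, 15, 145] [264.  264.8]
```

```bash
cat > fit.py <<'E'
from h import *
from scipy.optimize import minimize
B=4
def bluemask(s,box):
    x0,y0,x1,y1=box; c=s['color'].astype(float)[y0:y1,x0:x1]
    c=cv2.resize(c,None,fx=B,fy=B,interpolation=cv2.INTER_CUBIC)
    return (c[:,:,2]-c[:,:,0]>22).astype(np.uint8)
def hull(m):
    cs=[c for c in cv2.findContours(m,cv2.RETR_EXTERNAL,cv2.CHAIN_APPROX_NONE)[0] if cv2.contourArea(c)>30]
    o=np.zeros_like(m); cv2.fillConvexPoly(o,cv2.convexHull(np.vstack(cs)),1); return o
def hexpts(x,y,a):
    r=.02/np.cos(np.pi/6); return [[x+r*np.cos(a+(k+.5)*np.pi/3),y+r*np.sin(a+(k+.5)*np.pi/3),z] for z in(.012,.034) for k in range(6)]
def sil(s,box,P,shape):
    u=(proj(s,P)+.5-np.array(box[:2]))*B-.5
    o=np.zeros(shape,np.uint8); cv2.fillConvexPoly(o,cv2.convexHull((u*16).astype(np.int32).reshape(-1,1,2)),1,shift=4); return o
def fitnut(views,x0,angs):
    obs=[(s,b,hull(bluemask(s,b))) for s,b in views]
    f=lambda p:sum(1-(sil(s,b,hexpts(*p),m.shape)&m).sum()/max(1,(sil(s,b,hexpts(*p),m.shape)|m).sum()) for s,b,m in obs)
    return [(lambda o:(o.x,o.fun))(minimize(f,[*x0,a],method='Nelder-Mead',options=dict(initial_simplex=[[x0[0],x0[1],a],[x0[0]+.004,x0[1],a],[x0[0],x0[1]+.004,a],[x0[0],x0[1],a+.2]]))) for a in angs]
E
python3 - <<'E'
from fit import *
import pickle
T=pickle.load(open('top0.pkl','rb'));S=pickle.load(open('side0.pkl','rb'))
bt=(350,200,390,236);bs=(330,280,378,325)
for v in([(T,bt)],[(S,bs)],[(T,bt),(S,bs)]):
    for x,f in fitnut(v,(.562,-.104),(-.1,.1,.3)): print(x.round(4),np.degrees(x[2]).round(1),round(f,4))
print('yellow',at_z(T,(338+(550-402)/6-.5,190+132/6-.5),.034))
for z in(.062,): print('tip top',at_z(T,(371.7,214.6),z),'side',at_z(S,(352.8,290),z))
# cap
def mask(s,box):
    x0,y0,x1,y1=box; c=cv2.resize(s['color'].astype(float)[y0:y1,x0:x1],None,fx=B,fy=B,interpolation=cv2.INTER_CUBIC)
    return (c[:,:,0]-c[:,:,1]>50).astype(np.uint8)
def cyl(x,y): return [[x+.017*np.cos(k*.2),y+.017*np.sin(k*.2),z] for z in(0,.034) for k in range(32)]
bt=(250,241,280,271);bs=(208,240,244,280)
for v in([(T,bt)],[(S,bs)],[(T,bt),(S,bs)]):
    obs=[(s,b,hull(mask(s,b))) for s,b in v]
    f=lambda p:sum(1-(sil(s,b,cyl(*p),m.shape)&m).sum()/(sil(s,b,cyl(*p),m.shape)|m).sum() for s,b,m in obs)
    g=at_z(T,(264,255.6),.034)[:2]
    o=minimize(f,g,method='Nelder-Mead',options=dict(initial_simplex=[g,g+[.004,0],g+[0,.004]])); print('cap',o.x.round(4),o.fun)
E
```

```text
[ 0.5639 -0.1055 -0.2206] -12.6 0.0754
[ 0.5633 -0.1049 -0.2169] -12.4 0.0748
[ 0.5638 -0.1054  0.8314] 47.6 0.0772
[ 0.5662 -0.1044 -0.1974] -11.3 0.1384
[ 0.5657 -0.1041 -0.1833] -10.5 0.1384
[ 0.566  -0.1041  0.8437] 48.3 0.1367
[ 0.5636 -0.1051 -0.1983] -11.4 0.2254
[ 0.5636 -0.1054 -0.1855] -10.6 0.2241
[ 0.5636 -0.1049  0.8479] 48.6 0.224
yellow [ 0.57520859 -0.08882385  0.034     ]
tip top [ 0.56311855 -0.1017804   0.062     ] side [ 0.56333289 -0.10360307  0.062     ]
cap [0.4834 0.1264] 0.06201117318435756
cap [0.4864 0.1289] 0.11020408163265305
cap [0.4842 0.1263] 0.1825655082910781
```

Request:
jog_arm(
  steps=[
    [[0,-1.87,-1.8,0,0,0,1],[0,-1.87,-1.8,0,0,0,1],[0,-1.87,-1.8,0,0,0,1],[0,-1.87,-1.8,0,0,0,1],[0,-1.87,-1.8,0,0,0,1],[0,-1.87,-1.8,0,0,0,1],[0,-1.87,-1.8,0,0,0,1],[0,-1.87,-1.8,0,0,0,1],[0,-1.87,-1.8,0,0,0,1],[0,-1.87,-1.8,0,0,0,1],[0,-1.87,-1.8,0,0,0,1],[0,-1.87,-1.8,0,0,0,1],[0,-1.87,-1.8,0,0,0,1],[0,-1.87,-1.8,0,0,0,1],[0,-1.87,-1.8,0,0,0,1],[0,-1.87,-1.8,0,0,0,1],[0,-1.87,-1.8,0,0,0,1],[0,-1.87,-1.8,0,0,0,1],[0,-1.87,-1.8,0,0,0,1],[0,-1.87,-1.8,0,0,0,1]],
  ],
)

```text
t: 1.77
tool_pos: [0.4538, 0.1325, 0.2309]
eef_rot: [[-0.001, -0.931, 0.364], [-0.0, 0.364, 0.931], [-1.0, 0.001, -0.0]]
force: [0.4, 1.3, -0.2]
finger_gap: 0.0857
```

Request:
jog_arm(
  steps=[
    [[0,-1.87,-1.8,0,0,0,1],[0,-1.87,-1.8,0,0,0,1],[0,-1.87,-1.8,0,0,0,1],[0,-1.87,-1.8,0,0,0,1],[0,-1.87,-1.8,0,0,0,1],[0,-1.87,-1.8,0,0,0,1],[0,-1.87,-1.8,0,0,0,1],[0,-1.87,-1.8,0,0,0,1],[0,-1.87,-1.8,0,0,0,1],[0,-1.87,-1.8,0,0,0,1],[0,0,0,0.09,0,0,1],[0,0,0,0.09,0,0,1],[0,0,0,0.09,0,0,1],[0,0,0,0.09,0,0,1],[0,0,0,0,0,0,1]],
  ],
)

```text
t: 3.02
tool_pos: [0.5621, -0.1018, 0.2306]
eef_rot: [[-0.001, -0.742, 0.67], [-0.0, 0.67, 0.742], [-1.0, 0.001, -0.001]]
force: [-0.2, 0.2, -0.0]
finger_gap: 0.0856
```

```bash
cat >> h.py <<'E'
def go(target,yaw=None):
    st=state(); R=np.array(st['eef_rot']); d=R.T@(np.array(target)-st['tool_pos'])*100
    a=np.arctan2(R[1,2],R[0,2])
    print('t',round(st['t'],2),'pos',np.round(st['tool_pos'],4),'jawyaw',round(a,4),'gap',round(st['finger_gap'],4),'F',np.round(st['force'],2),'M',np.round(st['torque'],2),'down',R[:,0].round(3))
    print('tool cm',d.round(2),'turn x', None if yaw is None else round(-(yaw-a),3),'j',np.round(st['joints'],2))
E
python3 -c "
from h import *
go([.5634,-.1037,.10],.84)
s=snap('top','top1.png');import pickle
s=snap('side','side1.png')"
```

```text
t 3.02 pos [ 0.5621 -0.1018  0.2306] jawyaw 0.8364 gap 0.0856 F [-0.2   0.22 -0.02] M [0.04 0.05 0.04] down [-0.001 -0.    -1.   ]
tool cm [13.06 -0.24 -0.04] turn x -0.004 j [-0.46  0.27  0.67  1.82 -0.19  1.12  1.11]
```

Request:
jog_arm(
  steps=[
    [[2.5,-0.1,0,0,0,0,1],[2.5,-0.1,0,0,0,0,1],[2.5,0,0,0,0,0,1],[2.5,0,0,0,0,0,1],[2.5,0,0,0,0,0,1],[2.5,0,0,0,0,0,1],[2.5,0,0,0,0,0,1],[1.5,0,0,0,0,0,1],[1.5,0,0,0,0,0,1],[1.0,0,0,0,0,0,1],[0,0,0,0,0,0,1]],
  ],
)

```text
t: 4.03
tool_pos: [0.562, -0.1026, 0.0139]
eef_rot: [[-0.005, -0.744, 0.668], [0.001, 0.668, 0.744], [-1.0, 0.004, -0.003]]
force: [0.1, -0.1, 0.2]
finger_gap: 0.0857
```

```bash
python3 -c "
from h import *
go([.5634,-.1037,.014],.84)
s=snap('side','side2.png');t=snap('top','top2.png')
a=cv2.imread('pics/side2.png')[220:360,270:440];b=cv2.imread('pics/top2.png')[160:260,320:420]
cv2.imwrite('pics/c2.png',np.hstack([cv2.resize(a,(455,375)),cv2.resize(b,(340,375))]))"
```

```text
t 4.03 pos [ 0.562  -0.1026  0.0139] jawyaw 0.8397 gap 0.0857 F [ 0.14 -0.05  0.18] M [-0.02  0.03 -0.02] down [-0.005  0.001 -1.   ]
tool cm [-0.01 -0.18  0.01] turn x -0.0 j [-0.32  0.58  0.52  1.94 -0.42  0.73  1.29]
```

View pics/c2.png

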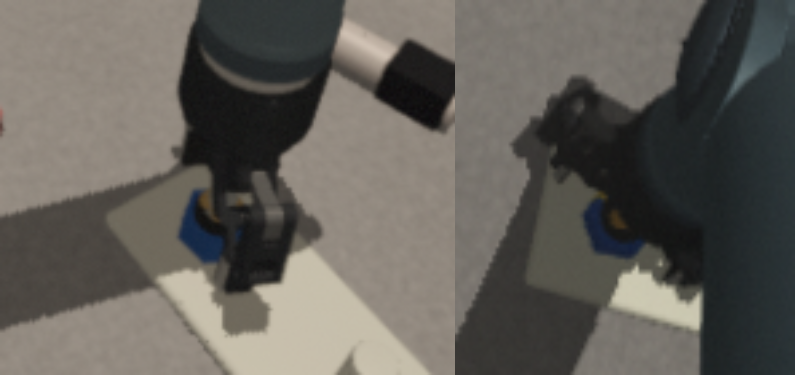

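The side view shows the nut between the open jaws, with the near finger around (250,230) in the crop. Closing on the flats.

Request:
jog_arm(
  steps=[
    [[0,-0.1,0,0,0,0,0.7],[0,0,0,0,0,0,0.45],[0,0,0,0,0,0,0.35],[0,0,0,0,0,0,0.35],[0,0,0,0,0,0,0.35],[0,0,0,0,0,0,0.3],[0,0,0,0,0,0,0.3],[0,0,0,0,0,0,0.3],[0,0,0,0,0,0,0.3],[0,0,0,0,0,0,0.3]],
  ],
  force=30,
)

```text
t: 4.97
tool_pos: [0.5644, -0.1052, 0.0174]
eef_rot: [[-0.0, -0.743, 0.669], [-0.001, 0.669, 0.743], [-1.0, -0.0, -0.001]]
force: [-3.4, -1.6, 4.6]
finger_gap: 0.0391
```

```bash
python3 -c "
from h import *
go([.5634,-.1037,.014],.84)"
```

```text
t 4.97 pos [ 0.5644 -0.1052  0.0174] jawyaw 0.8377 gap 0.0391 F [-3.36 -1.59  4.59] M [-0.27  0.47  0.08] down [-0.    -0.001 -1.   ]
tool cm [0.34 0.18 0.05] turn x -0.002 j [-0.32  0.58  0.52  1.94 -0.42  0.73  1.29]
```

Request:
jog_arm(
  steps=[
    [[-0.35,0,0,0,0,0,0.3],[0,0,0,0.03,0,0,0.3],[0,0,0,0.08,0,0,0.3],[0,0,0,0.08,0,0,0.3],[0,0,0,0.08,0,0,0.3],[0,0,0,0.08,0,0,0.3],[0,0,0,0.08,0,0,0.3],[0,0,0,0.08,0,0,0.3],[0,0,0,0.08,0,0,0.3],[0,0,0,0.08,0,0,0.3],[0,0,0,0,0,0,0.3]],
  ],
  force=50,
)

```text
t: 5.88
tool_pos: [0.5637, -0.1056, 0.0177]
eef_rot: [[-0.001, -0.164, 0.986], [-0.005, 0.986, 0.164], [-1.0, -0.004, -0.001]]
force: [2.9, -4.1, -14.7]
finger_gap: 0.0382
```

```bash
python3 -c "
from h import *
go([.5634,-.1037,.017],-.275)"
```

```text
t 5.88 pos [ 0.5637 -0.1056  0.0177] jawyaw 0.1646 gap 0.0382 F [  2.86  -4.11 -14.75] M [-0.91 -0.86 -0.09] down [-0.001 -0.005 -1.   ]
tool cm [ 0.07  0.19 -0.  ] turn x 0.44 j [-0.44  0.63  0.68  1.94 -0.56  0.77  0.73]
```

Request:
jog_arm(
  steps=[
    [[0.1,0,0,0.08,0,0,0.3],[0,0,0,0.08,0,0,0.3],[0,0,0,0.08,0,0,0.3],[0,0,0,0.08,0,0,0.3],[0,0,0,0.06,0,0,0.3],[0,0,0,0,0,0,0.3],[0,0,0,0,0,0,0.3]],
  ],
)

```text
t: 6.47
tool_pos: [0.5634, -0.1055, 0.0177]
eef_rot: [[-0.002, 0.21, 0.978], [-0.003, 0.978, -0.21], [-1.0, -0.003, -0.001]]
force: [1.0, -5.4, -11.7]
finger_gap: 0.0386
```

```bash
python3 -c "
from h import *
go([.5634,-.1037,.017],-.275)"
```

```text
t 6.47 pos [ 0.5634 -0.1055  0.0177] jawyaw -0.2117 gap 0.0386 F [  0.98  -5.41 -11.7 ] M [-1.11 -0.28 -0.08] down [-0.002 -0.003 -1.   ]
tool cm [ 0.07  0.18 -0.03] turn x 0.063 j [-0.5   0.66  0.77  1.95 -0.64  0.79  0.42]
```

Request:
jog_arm(
  steps=[
    [[0,0,0,0.04,0,0,0.3],[0,0,0,0.04,0,0,0.3],[0,0,0,0,0,0,0.3]],
  ],
)

```text
t: 6.72
tool_pos: [0.5633, -0.1055, 0.0177]
eef_rot: [[-0.002, 0.286, 0.958], [-0.003, 0.958, -0.286], [-1.0, -0.004, -0.001]]
force: [0.5, -6.4, -11.9]
finger_gap: 0.0385
```

```bash
python3 -c "
from h import *
go([.5634,-.1037,.017],-.275)"
```

```text
t 6.72 pos [ 0.5633 -0.1055  0.0177] jawyaw -0.2904 gap 0.0385 F [  0.49  -6.35 -11.91] M [-1.21 -0.19  0.27] down [-0.002 -0.003 -1.   ]
tool cm [ 0.07  0.18 -0.04] turn x -0.015 j [-0.52  0.67  0.79  1.95 -0.66  0.8   0.35]
```

Request:
jog_arm(
  steps=[
    [[0,0,0,0.04,0,0,0.3],[0,0,0,0.02,0,0,0.3],[0,0,0,0,0,0,0.3],[0,0,0,0,0,0,0.3]],
  ],
)

```text
t: 7.05
tool_pos: [0.5634, -0.105, 0.0178]
eef_rot: [[-0.003, 0.336, 0.942], [-0.004, 0.942, -0.336], [-1.0, -0.005, -0.001]]
force: [1.5, -5.2, -10.9]
finger_gap: 0.0386
```

```bash
python3 -c "
from h import *
go([.5634,-.1037,.017],-.275)"
```

```text
t 7.05 pos [ 0.5634 -0.105   0.0178] jawyaw -0.3426 gap 0.0386 F [  1.5   -5.16 -10.94] M [-1.2  -0.12  1.47] down [-0.003 -0.004 -1.   ]
tool cm [ 0.08  0.13 -0.04] turn x -0.068 j [-0.53  0.68  0.8   1.95 -0.67  0.81  0.31]
```

Request:
jog_arm(
  steps=[
    [[0,0,0,0,0,0,0.6],[0,0,0,0,0,0,1],[0,0,0,0,0,0,1],[0,0,0,0,0,0,1],[0,0,0,0,0,0,1],[-1.0,0,0,0,0,0,1],[-2.5,0,0,0,0,0,1],[-2.5,0,0,0,0,0,1],[-2.5,0,0,0,0,0,1],[-2.5,0,0,0,0,0,1],[-2.5,0,0,0,0,0,1],[0,0,0,0,0,0,1]],
  ],
)

```text
t: 8.05
tool_pos: [0.5686, -0.1054, 0.1598]
eef_rot: [[0.01, 0.346, 0.938], [-0.0, 0.938, -0.346], [-1.0, 0.003, 0.01]]
force: [0.1, -0.7, 0.5]
finger_gap: 0.0853
```

```bash
python3 -c "
from h import *
go([.4842,.1265,.1],None)
s=snap('side','side3.png');t=snap('top','top3.png')
a=cv2.imread('pics/side3.png')[270:330,315:390];b=cv2.imread('pics/top3.png')[170:270,320:420]
cv2.imwrite('pics/c3.png',np.hstack([cv2.resize(a,(465,372),interpolation=2),cv2.resize(b,(330,372))]))"
```

```text
t 8.05 pos [ 0.5686 -0.1054  0.1598] jawyaw -0.353 gap 0.0853 F [ 0.05 -0.68  0.54] M [-0.03 -0.05 -0.03] down [ 0.01 -0.   -1.  ]
tool cm [  5.89  18.82 -15.99] turn x None j [-0.68  0.48  0.99  1.88 -0.48  1.02  0.17]
```

View pics/c3.png

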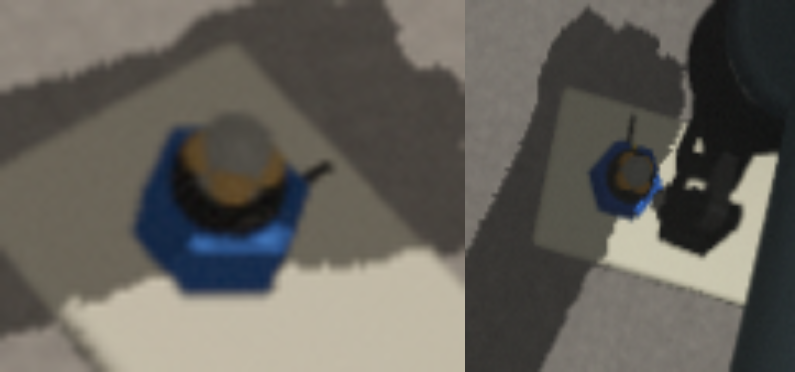

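Request:
jog_arm(
  steps=[
    [[0,1.88,-1.6,0,0,0,1],[0,1.88,-1.6,0,0,0,1],[0,1.88,-1.6,0,0,0,1],[0,1.88,-1.6,0,0,0,1],[0,1.88,-1.6,0,0,0,1],[0,1.88,-1.6,0,0,0,1],[0,1.88,-1.6,0,0,0,1],[0,1.88,-1.6,0,0,0,1],[0,1.88,-1.6,0,0,0,1],[0,1.88,-1.6,0,0,0,1],[0,0,0,0,0,0,1],[0,0,0,0,0,0,1]],
  ],
)

```text
t: 9.15
tool_pos: [0.4778, 0.1294, 0.1527]
eef_rot: [[-0.002, 0.341, 0.94], [-0.001, 0.94, -0.341], [-1.0, -0.002, -0.002]]
force: [0.5, -1.5, 0.2]
finger_gap: 0.0853
```

Run:
```python
from h import *
from fit import *
import pickle
T0=pickle.load(open('top0.pkl','rb'))
for n,p,z in(('green',(301.3,267),.034),('sred',(291.6,234.8),.022),('turq',(235,275),.022)):
    q=at_z(T0,p,z)[:2]; d=q-[.4842,.1265]; print(n,q.round(3),np.hypot(*d).round(3),'dir',np.arctan2(d[1],d[0]).round(2))
go([.4842,.1265,.1])
T=snap('top','top4.png');S=snap('side','side4.png')
pickle.dump(T,open('top4.pkl','wb'));pickle.dump(S,open('side4.pkl','wb'))
bt=(350,200,390,236);bs=(330,280,378,325)
for v in([(T,bt)],[(S,bs)]):
    for x,f in fitnut(v,(.5634,-.1045),(-.4,-.1)): print(x.round(4),round(f,4))
a=cv2.imread('pics/side4.png')[270:330,315:390];b=cv2.imread('pics/top4.png')[190:240,340:400]
cv2.imwrite('pics/c4.png',np.hstack([cv2.resize(a,(400,320),interpolation=2),cv2.resize(b,(384,320),interpolation=2)]))
```

```text
green [0.458 0.048] 0.083 dir -1.9
sred [0.528 0.066] 0.075 dir -0.95
turq [0.443 0.189] 0.075 dir 2.16
t 9.15 pos [0.4778 0.1294 0.1527] jawyaw -0.3476 gap 0.0853 F [ 0.46 -1.54  0.16] M [-0.06 -0.01  0.03] down [-0.002 -0.001 -1.   ]
tool cm [ 5.27 -0.05  0.71] turn x None j [-1.29  0.32  1.09  2.07 -0.35  0.95 -0.36]
[ 0.5633 -0.1051 -0.2881] 0.0526
[ 0.5629 -0.105  -0.2803] 0.052
[ 0.5652 -0.1047 -0.2065] 0.1261
[ 0.5652 -0.1047 -0.2254] 0.1268
```

View pics/c4.png

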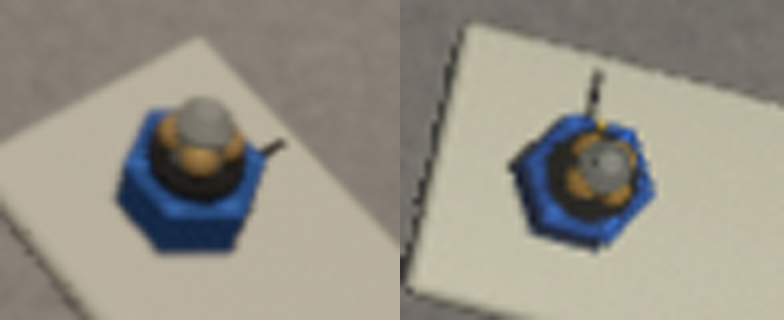

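View pics/side4.png

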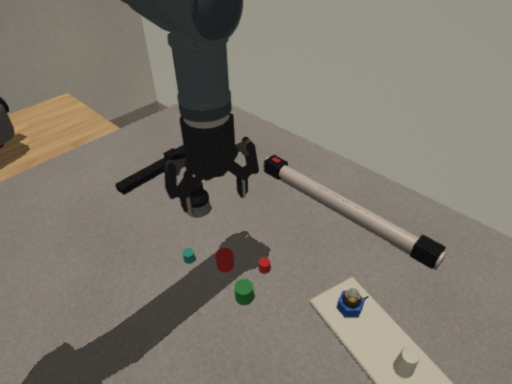

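Nut: in the top crop the yellow line at (600,125) points at the black mark at (596,90), and the fit gives -0.28 against about -0.27 for tight. With the 1.47 N m stop torque, the nut is tight. The cap stands untouched at (225,259) in the side view. I'll squeeze it lightly at one yaw to centre it, then grip it at the other.

Request:
jog_arm(
  steps=[
    [[0,-0.07,0.65,-0.1,0,0,1],[0,0,0,-0.1,0,0,1],[0,0,0,-0.1,0,0,1],[0,0,0,-0.1,0,0,1],[0,0,0,-0.1,0,0,1],[0,0,0,-0.1,0,0,1],[0,0,0,-0.1,0,0,1],[0,0,0,-0.1,0,0,1],[0,0,0,-0.1,0,0,1],[0,0,0,-0.1,0,0,1],[0,0,0,-0.1,0,0,1],[0,0,0,-0.1,0,0,1],[0,0,0,-0.1,0,0,1],[0,0,0,0,0,0,1]],
  ],
)

```text
t: 10.42
tool_pos: [0.4855, 0.1226, 0.1536]
eef_rot: [[-0.0, -0.811, 0.585], [-0.001, 0.585, 0.811], [-1.0, -0.0, -0.001]]
force: [0.4, -0.7, 0.3]
finger_gap: 0.0854
```

```bash
python3 -c "
from h import *
go([.4835,.1265,.012],.95)"
```

```text
t 10.42 pos [0.4855 0.1226 0.1536] jawyaw 0.9458 gap 0.0854 F [ 0.4  -0.73  0.25] M [ 0.01 -0.01  0.03] down [-0.    -0.001 -1.   ]
tool cm [14.16  0.39  0.21] turn x -0.004 j [-1.04  0.24  0.8   2.05 -0.22  0.93  0.82]
```

Request:
jog_arm(
  steps=[
    [[1.5,0.39,0.21,0,0,0,1],[2.5,0,0,0,0,0,1],[2.5,0,0,0,0,0,1],[2.5,0,0,0,0,0,1],[1.5,0,0,0,0,0,1],[0.7,0,0,0,0,0,1],[0,0,0,0,0,0,1],[0,0,0,0,0,0,1]],
  ],
)

```text
t: 11.08
tool_pos: [0.4838, 0.128, 0.042]
eef_rot: [[0.0, -0.811, 0.585], [-0.001, 0.585, 0.811], [-1.0, -0.001, -0.0]]
force: [-0.4, -0.4, 1.1]
finger_gap: 0.0855
```

```bash
python3 -c "
from h import *
go([.4835,.1265,.012],.95)
s=snap('side','side5.png')
cv2.imwrite('pics/c5.png',cv2.resize(cv2.imread('pics/side5.png')[170:310,140:310],(728,600)))"
```

```text
t 11.08 pos [0.4838 0.128  0.042 ] jawyaw 0.9455 gap 0.0855 F [-0.43 -0.43  1.12] M [0.01 0.01 0.04] down [ 0.    -0.001 -1.   ]
tool cm [ 3.   -0.06 -0.14] turn x -0.005 j [-0.92  0.45  0.68  2.11 -0.43  0.71  0.98]
```

View pics/c5.png

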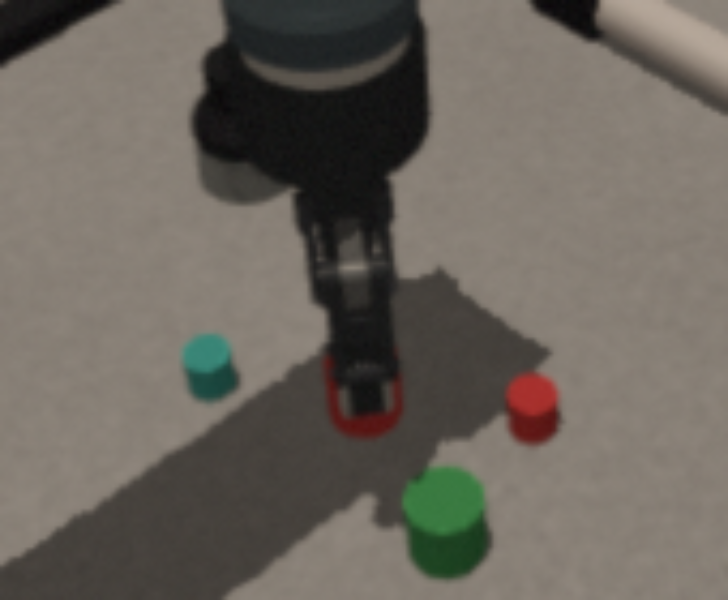

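Request:
jog_arm(
  steps=[
    [[1.2,-0.06,-0.14,0,0,0,1],[1.2,0,0,0,0,0,1],[0.6,0,0,0,0,0,0.8],[0,0,0,0,0,0,0.6],[0,0,0,0,0,0,0.5],[0,0,0,0,0,0,0.45],[0,0,0,0,0,0,0.4],[0,0,0,0,0,0,0.37],[0,0,0,0,0,0,0.37],[0,0,0,0,0,0,0.37]],
  ],
  force=20,
)

```text
t: 11.97
tool_pos: [0.4834, 0.1275, 0.0121]
eef_rot: [[0.001, -0.812, 0.583], [0.0, 0.583, 0.812], [-1.0, -0.0, 0.001]]
force: [0.2, -0.8, 1.0]
finger_gap: 0.0332
```

```bash
python3 -c "
from h import *
go([.4835,.1265,.012],.95)"
```

```text
t 11.97 pos [0.4834 0.1275 0.0121] jawyaw 0.948 gap 0.0332 F [ 0.2  -0.77  0.96] M [ 0.01 -0.01  0.02] down [ 0.001  0.    -1.   ]
tool cm [ 0.01 -0.07 -0.08] turn x -0.002 j [-0.88  0.51  0.63  2.12 -0.48  0.66  1.03]
```

Request:
jog_arm(
  steps=[
    [[0,0,0,0,0,0,0.7],[0,0,0,0,0,0,0.7],[0,0,0,0,0,0,0.7],[0,0,0,0.1,0,0,0.7],[0,0,0,0.1,0,0,0.7],[0,0,0,0.1,0,0,0.7],[0,0,0,0.1,0,0,0.7],[0,0,0,0.1,0,0,0.7],[0,0,0,0.1,0,0,0.7],[0,0,0,0.1,0,0,0.7],[0,0,0,0.1,0,0,0.7],[0,0,0,0.1,0,0,0.7],[0,0,0,0.1,0,0,0.7],[0,0,0,0.1,0,0,0.7],[0,0,0,0.1,0,0,0.7],[0,0,0,0.05,0,0,0.7],[0,0,0,0,0,0,0.7]],
  ],
)

```text
t: 13.38
tool_pos: [0.4828, 0.1275, 0.0116]
eef_rot: [[-0.0, 0.298, 0.955], [-0.001, 0.955, -0.298], [-1.0, -0.001, -0.0]]
force: [0.1, -0.4, -1.6]
finger_gap: 0.0599
```

```bash
python3 -c "
from h import *
go([.4835,.1275,.012],-.3)"
```

```text
t 13.38 pos [0.4828 0.1275 0.0116] jawyaw -0.3022 gap 0.0599 F [ 0.14 -0.45 -1.57] M [-0.01  0.01 -0.01] down [-0.    -0.001 -1.   ]
tool cm [-0.04  0.02  0.07] turn x -0.002 j [-1.11  0.63  0.92  2.13 -0.76  0.75  0.01]
```

Now the real grip.

Request:
jog_arm(
  steps=[
    [[0,0,0,0,0,0,0.5],[0,0,0,0,0,0,0.4],[0,0,0,0,0,0,0.37],[0,0,0,0,0,0,0.35],[0,0,0,0,0,0,0.3],[0,0,0,0,0,0,0.2],[0,0,0,0,0,0,0.2],[0,0,0,0,0,0,0.2],[0,0,0,0,0,0,0.2]],
  ],
  force=70,
)

```text
t: 14.13
tool_pos: [0.4831, 0.1275, 0.0122]
eef_rot: [[-0.0, 0.297, 0.955], [0.001, 0.955, -0.297], [-1.0, 0.001, -0.0]]
force: [-1.0, 0.6, 5.6]
finger_gap: 0.0322
```

```bash
python3 -c "
from h import *
go([.4835,.1275,.012],-.3)"
```

```text
t 14.13 pos [0.4831 0.1275 0.0122] jawyaw -0.3017 gap 0.0322 F [-1.02  0.61  5.57] M [-0.05  0.38  0.03] down [-0.     0.001 -1.   ]
tool cm [0.02 0.02 0.04] turn x -0.002 j [-1.11  0.63  0.92  2.13 -0.76  0.75  0.01]
```

Request:
jog_arm(
  steps=[
    [[-0.5,0,0,0,0,0,0.2],[-1.5,0,0,0,0,0,0.2],[-2,0,0,0,0,0,0.2],[-2,0,0,0,0,0,0.2],[-2,0,0,0,0,0,0.2],[-2,0,0,0,0,0,0.2],[-1.5,0,0,0,0,0,0.2],[-0.5,0,0,0,0,0,0.2],[0,0,0,0,0,0,0.2]],
  ],
)

```text
t: 14.88
tool_pos: [0.4839, 0.1278, 0.1328]
eef_rot: [[0.002, 0.297, 0.955], [0.002, 0.955, -0.297], [-1.0, 0.002, 0.002]]
force: [0.3, -0.6, -0.7]
finger_gap: 0.0323
```

```bash
python3 -c "
from h import *
go([.5636,-.1045,.13],-.3)
s=snap('side','side6.png')
cv2.imwrite('pics/c6.png',cv2.resize(cv2.imread('pics/side6.png')[130:310,140:310],(567,600)))"
```

```text
t 14.88 pos [0.4839 0.1278 0.1328] jawyaw -0.3017 gap 0.0323 F [ 0.3  -0.62 -0.68] M [-0.   -0.02 -0.01] down [ 0.002  0.002 -1.   ]
tool cm [  0.26 -19.81  14.51] turn x -0.002 j [-1.33  0.45  1.19  2.08 -0.52  0.95 -0.16]
```

View pics/c6.png

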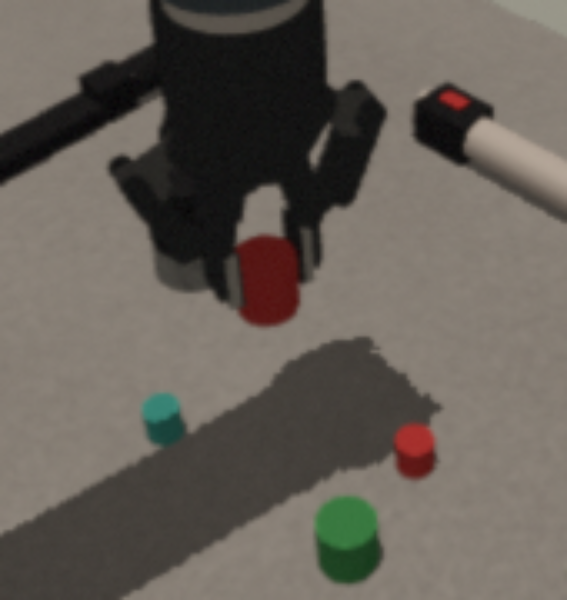

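The cap is in the jaws at crop (267,280), upright, and the neighbours are untouched. Moving it over the stud.

Request:
jog_arm(
  steps=[
    [[0,-1.0,0.75,0,0,0,0.2],[0,-1.8,1.3,0,0,0,0.2],[0,-1.8,1.3,0,0,0,0.2],[0,-1.8,1.3,0,0,0,0.2],[0,-1.8,1.3,0,0,0,0.2],[0,-1.8,1.3,0,0,0,0.2],[0,-1.8,1.3,0,0,0,0.2],[0,-1.8,1.3,0,0,0,0.2],[0,-1.8,1.3,0,0,0,0.2],[0,-1.8,1.3,0,0,0,0.2],[0,-1.6,1.3,0,0,0,0.2],[0,-1.0,0.76,0,0,0,0.2],[0,0,0,0,0,0,0.2],[0,0,0,0,0,0,0.2]],
  ],
)

```text
t: 16.1
tool_pos: [0.5615, -0.1053, 0.1304]
eef_rot: [[-0.003, 0.299, 0.954], [0.0, 0.954, -0.299], [-1.0, -0.001, -0.003]]
force: [-1.1, 0.6, -0.7]
finger_gap: 0.0321
```

```bash
python3 -c "
from h import *
go([.5636,-.1045,.08],-.3)"
```

```text
t 16.1 pos [ 0.5615 -0.1053  0.1304] jawyaw -0.304 gap 0.0321 F [-1.13  0.59 -0.71] M [-0.01 -0.04 -0.05] down [-0.003  0.    -1.   ]
tool cm [5.04 0.15 0.19] turn x -0.004 j [-0.71  0.57  1.05  1.91 -0.58  1.01  0.3 ]
```

Request:
jog_arm(
  steps=[
    [[1.2,0.14,0.18,0,0,0,0.2],[1.5,0,0,0,0,0,0.2],[1.3,0,0,0,0,0,0.2],[0.7,0,0,0,0,0,0.2],[0,0,0,0,0,0,0.2],[0,0,0,0,0,0,0.2],[0,0,0,0,0,0,0.2],[0,0,0,0,0,0,0.2]],
  ],
)

```text
t: 16.77
tool_pos: [0.5653, -0.1043, 0.0854]
eef_rot: [[0.001, 0.297, 0.955], [-0.0, 0.955, -0.297], [-1.0, 0.0, 0.001]]
force: [0.0, -0.4, -0.9]
finger_gap: 0.0322
```

```bash
python3 -c "
from h import *
go([.5636,-.1045,.072],-.3)
import time
s=snap('side','side7.png');t=snap('top','top7.png')
go([.5636,-.1045,.072],-.3)
a=cv2.imread('pics/side7.png')[210:350,280:430];b=cv2.imread('pics/top7.png')[160:260,320:420]
cv2.imwrite('pics/c7.png',np.hstack([cv2.resize(a,(450,420),interpolation=2),cv2.resize(b,(350,420))]))"
```

```text
t 16.77 pos [ 0.5653 -0.1043  0.0854] jawyaw -0.3021 gap 0.0322 F [ 0.03 -0.45 -0.87] M [ 0.03 -0.    0.  ] down [ 0.001 -0.    -1.   ]
tool cm [ 1.34 -0.07 -0.16] turn x -0.002 j [-0.65  0.63  0.98  1.93 -0.65  0.94  0.34]
t 16.87 pos [ 0.5654 -0.1042  0.0855] jawyaw -0.3021 gap 0.0317 F [ 0.14 -0.92 -0.03] M [-0.    0.01 -0.01] down [ 0.001 -0.    -1.   ]
tool cm [ 1.35 -0.08 -0.16] turn x -0.002 j [-0.65  0.63  0.98  1.93 -0.65  0.94  0.34]
```

View pics/c7.png

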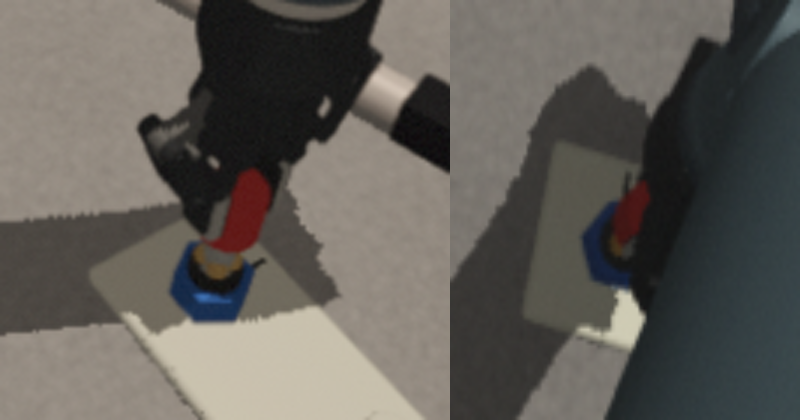

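Request:
jog_arm(
  steps=[
    [[0,-0.08,-0.16,0,0,0,0.2],[0,0,0,0,0,0,0.2],[0,0,0,0,0,0,0.2],[0,0,0,0,0,0,0.2]],
  ],
)

```text
t: 17.2
tool_pos: [0.563, -0.1043, 0.0849]
eef_rot: [[0.0, 0.297, 0.955], [0.0, 0.955, -0.297], [-1.0, 0.0, 0.0]]
force: [-0.2, -1.2, -0.1]
finger_gap: 0.0322
```

Run:
```python
from h import *
go([.5636,-.1045,.072],-.3)
s=snap('side','side8.png');p=np.array(state()['tool_pos'])
im=cv2.imread('pics/side8.png'); x0,y0=320,240;k=8
o=cv2.resize(im[y0:y0+75,x0:x0+95],None,fx=k,fy=k,interpolation=2)
def draw(c,z,r,col):
    q=proj(s,[[c[0]+r*np.cos(a),c[1]+r*np.sin(a),z] for a in np.linspace(0,6.28,40)]); q=((q+.5-[x0,y0])*k).astype(np.int32); cv2.polylines(o,[q],True,col,1)
draw(p,p[2]-.0122,.017,(255,255,0));draw(p,p[2]+.0218,.017,(255,255,0))
draw((.5636,-.1045),.056,.009,(0,255,0));draw((.5636,-.1045),.034,.02,(0,255,0));draw((.5636,-.1045),.040,.0155,(0,255,255))
cv2.imwrite('pics/c8.png',o)
```

```text
t 17.2 pos [ 0.563  -0.1043  0.0849] jawyaw -0.3021 gap 0.0322 F [-0.16 -1.16 -0.05] M [-0.02 -0.06 -0.03] down [ 0.  0. -1.]
tool cm [ 1.29 -0.    0.06] turn x -0.002 j [-0.66  0.63  0.98  1.93 -0.65  0.94  0.34]
```

View pics/c8.png

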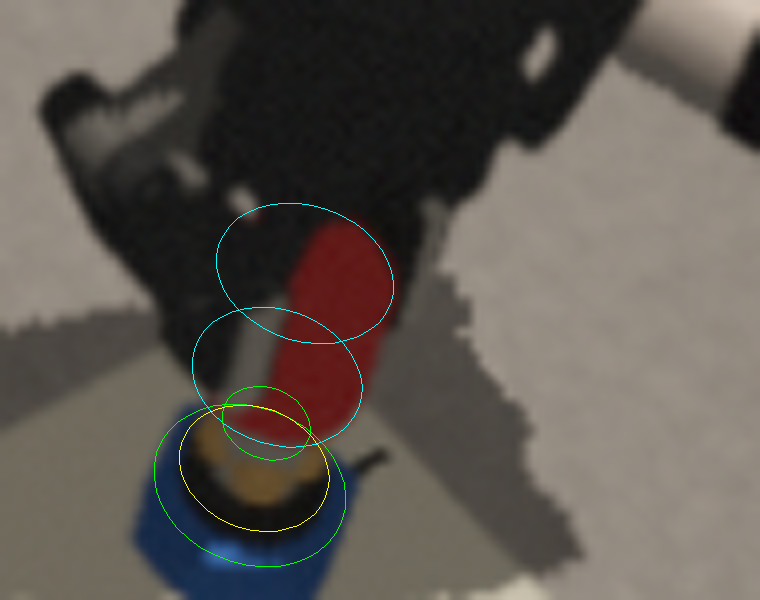

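Request:
jog_arm(
  steps=[
    [[0.5,0,0.05,0,0,0,0.2],[0.5,0,0,0,0,0,0.2],[0.5,0,0,0,0,0,0.2],[0.2,0,0,0,0,0,0.2],[0,0,0,0,0,0,0.2],[0,0,0,0,0,0,0.2]],
  ],
)

```text
t: 17.75
tool_pos: [0.5632, -0.1045, 0.0674]
eef_rot: [[-0.001, 0.297, 0.955], [-0.0, 0.955, -0.297], [-1.0, -0.0, -0.001]]
force: [-0.1, -0.0, 0.2]
finger_gap: 0.0321
```

```bash
python3 -c "
from h import *
go([.5636,-.1045,.060],-.3)"
```

```text
t 17.75 pos [ 0.5632 -0.1045  0.0674] jawyaw -0.3021 gap 0.0321 F [-0.1  -0.01  0.18] M [ 0.07 -0.01 -0.03] down [-0.001 -0.    -1.   ]
tool cm [0.74 0.01 0.04] turn x -0.002 j [-0.63  0.65  0.95  1.94 -0.67  0.91  0.36]
```

Request:
jog_arm(
  steps=[
    [[0.2,0,0,0,0,0,0.2],[0.2,0,0,0,0,0,0.2],[0.2,0,0,0,0,0,0.2],[0.1,0,0,0,0,0,0.2],[0,0,0,0,0,0,0.2]],
  ],
)

```text
t: 18.17
tool_pos: [0.5642, -0.1048, 0.062]
eef_rot: [[0.001, 0.298, 0.955], [0.001, 0.955, -0.298], [-1.0, 0.001, 0.001]]
force: [-1.1, 0.5, 5.9]
finger_gap: 0.0318
```

```bash
python3 -c "
from h import *
go([.5636,-.1045,.050],-.3)"
```

```text
t 18.17 pos [ 0.5642 -0.1048  0.062 ] jawyaw -0.3021 gap 0.0318 F [-1.07  0.48  5.94] M [0.19 0.33 0.03] down [ 0.001  0.001 -1.   ]
tool cm [ 1.2   0.   -0.07] turn x -0.002 j [-0.63  0.66  0.94  1.94 -0.68  0.9   0.37]
```

Request:
jog_arm(
  steps=[
    [[0.2,0,0,0,0,0,0.2],[0.2,0,0,0,0,0,0.2],[0.2,0,0,0,0,0,0.2],[0.1,0,0,0,0,0,0.2],[0,0,0,0,0,0,0.2]],
  ],
)

```text
t: 18.58
tool_pos: [0.5634, -0.1041, 0.0529]
eef_rot: [[-0.0, 0.297, 0.955], [-0.0, 0.955, -0.297], [-1.0, -0.001, -0.0]]
force: [2.1, -0.5, -5.4]
finger_gap: 0.0322
```

```bash
python3 -c "
from h import *
go([.5636,-.1045,.048],-.3)"
```

```text
t 18.58 pos [ 0.5634 -0.1041  0.0529] jawyaw -0.3015 gap 0.0322 F [ 2.14 -0.51 -5.43] M [-0.05 -0.43  0.  ] down [-0. -0. -1.]
tool cm [ 0.49 -0.03  0.03] turn x -0.001 j [-0.62  0.67  0.93  1.94 -0.69  0.89  0.38]
```

Request:
jog_arm(
  steps=[
    [[0.2,0,0,0,0,0,0.2],[0.2,0,0,0,0,0,0.2],[0.1,0,0,0,0,0,0.2],[0,0,0,0,0,0,0.2],[0,0,0,0,0,0,0.2],[0,0,0,0,0,0,0.2]],
  ],
  force=90,
)

```text
t: 19.08
tool_pos: [0.5634, -0.1044, 0.049]
eef_rot: [[-0.0, 0.297, 0.955], [0.0, 0.955, -0.297], [-1.0, 0.0, -0.0]]
force: [-1.3, 1.2, 3.1]
finger_gap: 0.0315
```

```bash
python3 -c "
from h import *
go([.5636,-.1045,.048],-.3)"
```

```text
t 19.08 pos [ 0.5634 -0.1044  0.049 ] jawyaw -0.302 gap 0.0315 F [-1.33  1.19  3.13] M [ 0.26  0.31 -0.03] down [-0.  0. -1.]
tool cm [ 0.1  -0.    0.02] turn x -0.002 j [-0.61  0.67  0.92  1.94 -0.7   0.88  0.38]
```

Request:
jog_arm(
  steps=[
    [[0.1,0,0,0,0,0,0.2],[0.1,0,0,0,0,0,0.2],[0.1,0,0,0,0,0,0.2],[0,0,0,0,0,0,0.2],[0,0,0,0,0,0,0.2],[0,0,0,0,0,0,0.2]],
  ],
)

```text
t: 19.58
tool_pos: [0.5636, -0.1044, 0.0475]
eef_rot: [[-0.0, 0.298, 0.955], [0.002, 0.955, -0.298], [-1.0, 0.002, -0.001]]
force: [-5.3, 1.4, 14.7]
finger_gap: 0.0315
```

```bash
python3 -c "
from h import *
go([.5636,-.1045,.048],-.3)
s=snap('side','side9.png');s=snap('top','top9.png')
cv2.imwrite('pics/c9.png',np.hstack([cv2.resize(cv2.imread('pics/side9.png')[220:350,290:400],(440,520),interpolation=2),cv2.resize(cv2.imread('pics/top9.png')[170:300,330:420],(360,520))]))
go([.5636,-.1045,.048],-.3)"
```

```text
t 19.58 pos [ 0.5636 -0.1044  0.0475] jawyaw -0.3022 gap 0.0315 F [-5.29  1.41 14.69] M [0.64 1.09 0.06] down [-0.     0.002 -1.   ]
tool cm [-0.05 -0.    0.  ] turn x -0.002 j [-0.61  0.68  0.92  1.94 -0.71  0.88  0.38]
t 19.68 pos [ 0.5636 -0.1045  0.0475] jawyaw -0.3023 gap 0.0318 F [-4.85  2.86 14.7 ] M [0.62 1.1  0.04] down [-0.     0.002 -1.   ]
tool cm [-0.05 -0.    0.  ] turn x -0.002 j [-0.61  0.68  0.92  1.94 -0.71  0.88  0.38]
```

View pics/c9.png

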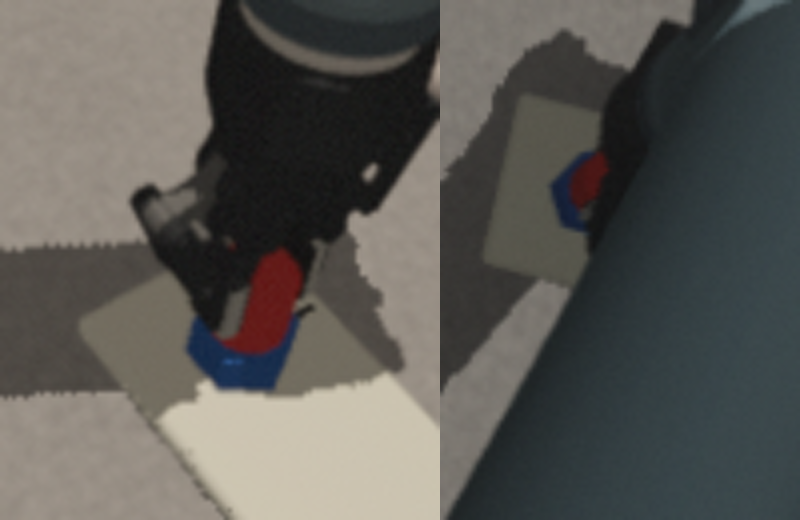

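```bash
python3 -c "
from h import *
go([.5636,-.1045,.048],-.3)
job_done()"
```

```text
t 19.68 pos [ 0.5636 -0.1045  0.0475] jawyaw -0.3023 gap 0.0318 F [-4.85  2.86 14.7 ] M [0.62 1.1  0.04] down [-0.     0.002 -1.   ]
tool cm [-0.05 -0.    0.  ] turn x -0.002 j [-0.61  0.68  0.92  1.94 -0.71  0.88  0.38]
the job is handed in; nothing more can be done
```

I tightened the nut to its stop, snapped the larger red cap over the stud, and handed the job in at 19.7 s, still holding the cap pressed down.

- **Nut:** I turned it clockwise until the resisting torque rose to about 1.5 N m. In the top view its yellow line then pointed at the black mark. The top-view fit put it at −0.28 rad against about −0.27 for tight. The side-view fit was poorer and disagreed slightly, at about −0.21.
- **Cap:** It met the spring balls at about 6 N. The force then reversed to −5.4 N as it was drawn down, which was the click.
- **Press:** I kept pushing to a steady 14.7 N. By tool height the cap's mouth is at about 35.3 mm, against 35.5 mm for a fully squeezed washer. I set the grip to 90 N.
- **Limits of the last checks:** In the last pictures the arm hides part of the cap, and the cap covers the washer. The squeeze is therefore judged from force and height, not seen.
- **Bystanders:** I did not touch the brush head, crevice tool, wand or look-alike caps. I did not recheck their positions after the cap was placed.

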